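# Gauge the dressing stick and put the abrasives back in their tagged cradles

### The job

Check the cream dressing stick for wear: lay it flat across the slide gauge's base between the jaws, slide the jaw shut across its width until it bears firmly on the stick and presses it against the fixed jaw, then draw the jaw fully back to its stop. Put the stick and every hand pad and cork block that is out on the bench back, flat and fully home, each in its own tagged cradle on the rack (tag colour as the dots on the pad, brown for cork, white for the narrow stick cradle). Leave the file and the scraper behind the rack where they are.

Things in the scene. Friction and masses are not known exactly. Their poses are not given: they have to be found in the camera images.
- pad_green: hand pad, a dark foam block 56 wide (its x) by 92 long (its y) by 22 high, green dots on its top face; 70 g. Take it across the 56 mm width. Origin: centre of its underside. May be absent
- pad_yellow: hand pad, a dark foam block 56 wide (its x) by 92 long (its y) by 22 high, yellow dots on its top face; 70 g. Take it across the 56 mm width. Origin: centre of its underside. May be absent
- pad_black: hand pad, a dark foam block 56 wide (its x) by 92 long (its y) by 22 high, black dots on its top face; 70 g. Take it across the 56 mm width. Origin: centre of its underside. May be absent
- cork_block: brown cork sanding block 60 wide (its x) by 111 long (its y) by 28 high, 50 g. Origin: centre of its underside. May be absent
- dress_stick: cream dressing stick (a stone), 25 wide (its x) by 100 long (its y) by 22 high, slightly hollow-worn on top in the middle, about 130 g; always there. Origin: centre of its underside
- slot_green: fixed shallow grey tray on the rack, the cradle of the green-dotted pad, with a green tag 24 mm high leaning on its far end. Inside 102 mm long (its x, away from the robot), 66 mm wide (its y); floor 3 mm and rim 12 mm above the origin, walls 5 mm thick; the middle 52 mm of both long walls is cut away for the fingers. Origin: centre of its underside, 10 mm above the bench
- slot_yellow: fixed shallow grey tray on the rack, the cradle of the yellow-dotted pad, with a yellow tag 24 mm high leaning on its far end. Inside 102 mm long (its x, away from the robot), 66 mm wide (its y); floor 3 mm and rim 12 mm above the origin, walls 5 mm thick; the middle 52 mm of both long walls is cut away for the fingers. Origin: centre of its underside, 10 mm above the bench
- slot_black: fixed shallow grey tray on the rack, the cradle of the black-dotted pad, with a black tag 24 mm high leaning on its far end. Inside 102 mm long (its x, away from the robot), 66 mm wide (its y); floor 3 mm and rim 12 mm above the origin, walls 5 mm thick; the middle 52 mm of both long walls is cut away for the fingers. Origin: centre of its underside, 10 mm above the bench
- slot_cork: fixed shallow grey tray on the rack, the cradle of the cork block, with a cork-brown tag 24 mm high leaning on its far end. Inside 121 mm long (its x, away from the robot), 70 mm wide (its y); floor 3 mm and rim 12 mm above the origin, walls 5 mm thick; the middle 52 mm of both long walls is cut away for the fingers. Origin: centre of its underside, 10 mm above the bench
- slot_stick: fixed shallow grey tray on the rack, the cradle of the dressing stick, with a white tag 24 mm high leaning on its far end. Inside 110 mm long (its x, away from the robot), 35 mm wide (its y); floor 3 mm and rim 12 mm above the origin, walls 5 mm thick; the middle 52 mm of both long walls is cut away for the fingers. Origin: centre of its underside, 10 mm above the bench. It is the narrowest of the five
- rack: fixed plywood board 165 (its x) by 590 (its y) by 10 mm that carries the five cradles in a row along its y, 115 mm apart centre to centre, in a different order each time. Origin: centre of its underside
- gauge: slide gauge fixed to the bench: dark steel base plate 180 (x) by 112 (y) by 12 mm, a fixed steel jaw at its far end and a carriage that slides along the gauge's x towards it. Both jaws are 40 mm wide (y = -45 to -5 mm, the right-hand part) and reach 38 mm above the bench; from y = -5 to +56 mm the plate is bare, with room for fingers. Origin: under the plate; x points to the fixed jaw
- anvil: the fixed jaw of the gauge, a steel block 22 (x) by 40 (y) by 27 mm on the base plate. Origin: centre of the face that the sliding jaw meets, 24 mm above the bench
- gauge_jaw (a joint): travel of the sliding jaw towards the anvil, 0 (fully drawn back, against its stop, jaw gap 70 mm) to 0.068 m; the gap is 0.070 minus this. It stays where it is left; a stiff slide: friction about 5 N, no spring, so it bears firmly on a part once it is pushed with some 8 to 15 N and held a moment
- gauge_grip (a point): middle of the red upright grip on the carriage, 54 mm above the bench; the grip is 18 mm thick (gauge y), 30 mm long (gauge x), from 28 to 72 mm above the bench; 18 mm of clear grip above this point. It moves with the jaw
- gauge_face (a point): centre of the sliding jaw's face, 24 mm above the bench
- gauge_bed (a point): a good place for the middle of the stick's underside before the jaw is shut: on the base plate, 12 mm above the bench, 20 mm in front of the fixed jaw's face; the stick lies along the gauge's y, its right half between the jaws, its left half free to be held
- file_half: file with an orange-red wooden handle, 264 mm long, 25 mm thick, behind the rack, not part of the job. Origin: centre of its underside
- razor_scraper: red razor scraper 149 x 40 x 16 mm, behind the rack, not part of the job. Origin: centre of its underside
Mind the look-alikes: they are no part of the job. What is shaped like the dress_stick but green or red is not meant.

How it is judged:
By the outcome, as a careful person would: the job done as asked, in the order asked, and still so for the second after the job is handed in, with the robot touching nothing.
Of pad_green, pad_yellow, pad_black, cork_block only 2 to 4 are there at a start; the rules pass over those that are not, and their reading is None.
At some moment in a run one of pad_green, pad_yellow, pad_black, cork_block, dress_stick may be knocked a few centimetres aside while the robot is not near it.
Once in a run the grip may slacken for a moment while it holds something.
It also fails if it takes over 210 s, if anything falls off the work surface, if the arm or the gripper's body presses on something with over 40 N, if the wrist force passes 120 N, or if a joint passes its speed limit or range.

### The arm

A 6-joint arm with a two-finger parallel gripper is mounted at the origin on a cart in front of the work surface, level with it; the furniture and walls round the work are solid. World frame = base frame: x ahead of the robot, y to its left, z up, the work surface at z = 0. Lengths are in m, angles in rad, forces in N, time in s.
With the tool pointing down it reaches from about 0.35 to 0.85 m from the base axis. Payload 8.1 kg.
Tool frame: the origin (TCP) lies between the finger pads; the fingertips stand 11 mm ahead of it and the grasp point (between the pads) lies 8 mm behind it (robot.tips_ahead is the distance from the TCP to the fingertips, in m); z points along the fingers, y is the line along which they close (so a half turn about z gives the same grasp; the last joint's range is limited). The gripper opens to 93 mm and grips with 3 to 60 N. Pads are 15 mm wide; open, the fingers measure 128 mm over their backs; the gripper's body (75 mm by 188 mm) begins 65 mm behind the grasp point.
Start: joints at [-1.219, 0.13, 1.488, -0, 1.523, -0.085], TCP at [0.254, -0.544, 0.23] pointing down, gripper open.
Joint ranges: [-2.96, 2.96], [-0.89, 2.26], [0.02, 2.5], [-1.34, 4.48], [0, 2.73], [-2.66, 2.66]. Speed limits (rad/s): [2.39, 2.39, 2.79, 3.14, 3.14, 3.14].

### API

Orientations are given as a rotation vector (axis times angle).
In Python, from plant import robot gives the robot as it stands. The module is installed in compiled form; this text tells all that it offers.
- The arm moves only by the tool move_arm, never from a script. Its argument "deltas" is one flat list of numbers, 7 for each row, row after row: the shift along the tool's x, y, z in m, then the turn, a rotation vector about the tool's x, y, z in rad, then the opening, from 0 (shut) to 1 (fully open). A call has 1 to 12 rows; each row is the pose to reach, as a shift and turn from the pose commanded when the call began, along the tool's axes at that moment; what a row does not reach only later rows make up. A row lasts 1/8 s, in which the tool goes at most 62.5 mm and 10.7 degrees, less where a joint would pass 70% of its speed; a pose out of reach is approached as far as the arm can. A call with a gripper value outside its range is refused whole. The fingers move at their own pace and stop on an object; "squeeze" is the grip in N (left out, the last holds). Time passes only in rows, so rows that repeat a pose let the fingers close. It gives the time, the measured TCP pose, the force, the opening and the grip force at its end, in the units of the state.
- robot.read_state(): the state, without advancing time (a new reading comes with each control period).
- robot.read_camera(name): name is "side" or "top" or "wrist"; returns (picture, depth): 480x640x3 uint8, red, green, blue; 480x640 float32, m along the optical axis (not along the pixel's ray), 0 where there is no reading.
- robot.camera_model(name): a dict with "K" (3x3 intrinsics, pixels), "k1" (the pictures are not rectified: a ray, as slopes to the right and down, at radius r is drawn at 1 + k1 r^2 times it, then the intrinsics apply), "R" (3x3) and "t" (3): a world point X has camera coordinates R X + t; the wrist camera has in their place "tool_from_camera" (4x4, takes a point from camera to tool coordinates, whose origin is the TCP and whose axes are the flange's). Camera axes: x right, y down, z forward; pixel columns grow to the right and rows downward; lengths in m; the calibration is good to about 2 mm. A picture is of the moment at which its call begins: read the wrist's pose just before it. camera_model takes no time and is no camera call.
- robot.close_job(): hands the job in; it is judged then, once.
Trained networks look in the newest picture that a camera, given by its name, has taken for a name from the list of things; names that differ only in an ending like _2 or _b are one class to them, and where a whole thing is asked for, a point or a joint stands for the part that bears it (a point fixed in the world has none). Each returns a list of dicts, best first, with "confidence" (0 to 1); they miss things now and then, are a little off and sometimes report something else, mostly with a low value. They report only what shows in the picture. A call takes as long as a camera call. They do not tell look-alikes from the thing itself.
- robot.recognise(camera, label): "uv" ([column, row] in pixels, amid what is visible of it).
The state is a dict: "t": time; "q": joint angles; "dq": joint speeds; "joint_torque": joint torques, N m; "tool_pos": TCP position; "orientation": TCP orientation; "force": force on the tool from outside, world axes, zero at the start; "wrist_torque": the same for the moment, N m; "opening": finger opening in m; "gripper_force": force on a finger pad.
Only numpy, scipy, OpenCV 4.12 (cv2) and the standard library are available. Lean on these libraries where they do the work, as an engineer would, in place of code of your own. Each camera call takes 0.05 s, during which the arm holds its last target. There are 200 camera calls.

## Working session

There is one attempt and no reset: what is moved stays moved. The work goes in short steps, Python scripts to look and compute and a tool call to move; the robot and the scene stay as the last step left them, time stands still between calls to the robot, and variables do not carry over. Pictures are saved under pics/ and viewed, at most 14 in all, crops included, and the job is handed in when it is done.

Besides the shell and the picture viewer there is one more tool, called after "Request:" as name(argument=value, ...) on one line, values as JSON. move_arm: Moves the arm, as the interface text tells. Its arguments: {"type":"object","properties":{"deltas":{"type":"array","items":{"type":"number"}},"squeeze":{"type":"number"}},"required":["deltas"]}

```bash
mkdir -p pics; cat > h.py <<'E'
import numpy as np,cv2
from plant import robot
from scipy.spatial.transform import Rotation as Rn
def pose():
    s=robot.read_state();T=np.eye(4);T[:3,:3]=Rn.from_rotvec(s['orientation']).as_matrix();T[:3,3]=s['tool_pos'];return s,T
def cam(name):
    m=robot.camera_model(name)
    if name=='wrist':
        s,T=pose();W=T@np.array(m['tool_from_camera'])
    else:
        W=np.eye(4);R=np.array(m['R']);W[:3,:3]=R.T;W[:3,3]=-R.T@np.array(m['t'])
    p,d=robot.read_camera(name);return p,d,np.array(m['K']),m['k1'],W
def rays(uv,K,k1):
    uv=np.atleast_2d(np.float64(uv)).reshape(-1,1,2)
    return cv2.undistortPoints(uv,K,np.array([k1,0,0,0.])).reshape(-1,2)
def cloud(c):
    p,d,K,k1,W=c;v,u=np.mgrid[:480,:640]
    xy=rays(np.stack([u.ravel(),v.ravel()],1),K,k1);z=d.ravel()[:,None].astype(float)
    P=np.hstack([xy*z,z])@W[:3,:3].T+W[:3,3];P[d.ravel()==0]=np.nan
    return P.reshape(480,640,3)
def onplane(c,uv,z):
    p,d,K,k1,W=c;r=np.hstack([rays(uv,K,k1),np.ones((len(np.atleast_2d(uv)),1))])@W[:3,:3].T
    return W[:3,3]+r*((z-W[2,3])/r[:,2:])
def save(n,p):cv2.imwrite('pics/'+n+'.png',p[:,:,::-1])
E
python3 - <<'E'
from h import *
for n in('top','side'):
    c=cam(n);save(n+'0',c[0]);P=cloud(c);np.save(n+'0.npy',P);print(n,c[4][:3].round(3).tolist())
    for l in['pad_green','pad_yellow','pad_black','cork_block','dress_stick','slot_green','slot_yellow','slot_black','slot_cork','slot_stick','gauge_grip','anvil','gauge']:
        for r in robot.recognise(n,l)[:3]:
            u,v=np.int32(r['uv']);print(l,round(r['confidence'],2),u,v,P[v,u].round(3))
E
```

```text
top [[0.012, -0.99, 0.139, 0.414], [-1.0, -0.01, 0.016, -0.032], [-0.014, -0.139, -0.99, 1.33]]
pad_green 0.86 329 305 [ 0.43  -0.009  0.02 ]
pad_green 0.57 326 214 [0.676 0.002 0.009]
pad_green 0.5 410 213 [ 0.68  -0.226  0.012]
pad_yellow 0.29 362 175 [ 0.785 -0.096  0.015]
pad_black 0.89 369 304 [ 0.433 -0.115  0.024]
cork_block 0.69 411 212 [ 0.683 -0.229  0.015]
dress_stick 0.9 186 263 [0.537 0.375 0.023]
dress_stick 0.89 208 311 [ 0.41   0.317 -0.005]
dress_stick 0.85 258 313 [0.406 0.178 0.016]
slot_green 0.89 365 212 [ 0.682 -0.104  0.013]
slot_yellow 0.74 325 212 [0.68  0.005 0.018]
slot_black 0.98 238 226 [0.64  0.241 0.012]
slot_black 0.7 460 276 [ 0.509 -0.352  0.035]
slot_black 0.63 357 175 [ 0.786 -0.082  0.009]
slot_cork 0.93 282 225 [0.644 0.121 0.013]
slot_stick 0.92 410 213 [ 0.68  -0.226  0.012]
slot_stick 0.5 449 303 [ 0.439 -0.328  0.008]
gauge_grip 0.67 459 311 [ 0.418 -0.339  0.069]
anvil 0.47 461 275 [ 0.511 -0.354  0.036]
gauge 0.87 448 305 [ 0.433 -0.324  0.011]
gauge 0.3 236 226 [0.64  0.247 0.012]
side [[0.999, -0.026, 0.032, 0.564], [-0.04, -0.445, 0.895, -0.989], [-0.009, -0.895, -0.445, 0.573]]
pad_green 0.82 246 277 [ 0.438 -0.039  0.019]
pad_black 0.89 238 303 [ 0.431 -0.145  0.021]
cork_block 0.46 239 303 [ 0.432 -0.142  0.019]
dress_stick 0.83 240 237 [0.404 0.166 0.019]
dress_stick 0.79 294 210 [0.542 0.362 0.009]
dress_stick 0.59 247 219 [0.411 0.283 0.018]
slot_green 0.89 349 294 [ 0.659 -0.11   0.013]
slot_yellow 0.83 346 266 [0.663 0.009 0.013]
slot_black 0.62 337 222 [0.661 0.26  0.012]
slot_cork 0.87 344 242 [0.669 0.135 0.013]
slot_stick 0.89 361 324 [ 0.672 -0.218  0.013]
anvil 0.88 275 366 [ 0.514 -0.361  0.038]
gauge 0.67 275 357 [ 0.514 -0.339  0.039]
```

```bash
python3 - <<'E'
import cv2
a=cv2.imread('pics/top0.png')[140:360,150:500];cv2.imwrite('pics/topc.png',cv2.resize(a,(795,500),interpolation=cv2.INTER_CUBIC))
E
```

```text
(no output)
```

View pics/topc.png

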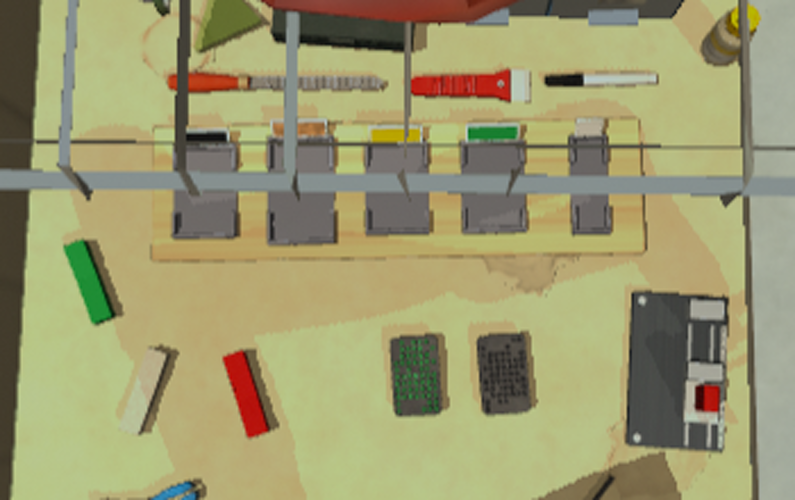

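View pics/side0.png

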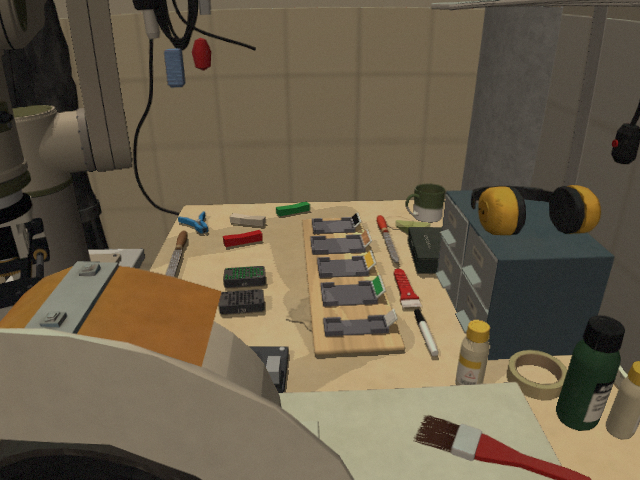

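Top view: the three stick-shaped things are green at (190,264), red at (259,313) and cream at (215,311). Cream fits the description. Only the green and black pads are out, at (333,305) and (372,304). The cradles from left to right are black, cork, yellow, green and white. I still need to find the height of the overhead bars and the poses.

```bash
python3 - <<'E'
from h import *
a=cv2.imread('pics/top0.png');cv2.imwrite('pics/stickc.png',cv2.resize(a[270:345,180:290],(770,525),interpolation=cv2.INTER_CUBIC))
c=cam('top');P=cloud(c)
for uv in[(150,219),(330,220),(440,222),(330,160),(278,180),(230,170),(480,222)]:
    print(uv,P[uv[1],uv[0]].round(3))
z=P[...,2]
def rect(name,box,lo,hi):
    m=np.zeros(z.shape,bool);x0,x1,y0,y1=box
    m[(P[...,0]>x0)&(P[...,0]<x1)&(P[...,1]>y0)&(P[...,1]<y1)&(z>lo)&(z<hi)]=1
    n,l,s,_=cv2.connectedComponentsWithStats(m.astype(np.uint8));
    for i in range(1,n):
        if s[i,4]<40: continue
        q=P[l==i];r=cv2.minAreaRect(q[:,:2].astype(np.float32));print(name,s[i,4],np.round(r[0],3),np.round(r[1],3),round(r[2],1),'z',np.median(q[:,2]).round(3))
rect('pads',(.35,.52,-.18,.1),.012,.05)
rect('stick',(.33,.5,.25,.4),.011,.05)
rect('red',(.33,.5,.1,.25),.011,.05)
rect('plate',(.3,.56,-.45,-.24),.007,.016)
rect('jaws',(.3,.56,-.45,-.24),.03,.045)
rect('grip',(.3,.56,-.45,-.24),.055,.09)
rect('rack',(.54,.8,-.35,.4),.006,.016)
E
```

```text
(150, 219) [0.474 0.093 1.009]
(330, 220) [ 0.474 -0.026  1.009]
(440, 222) [ 0.474 -0.099  1.008]
(330, 160) [ 0.507 -0.026  1.035]
(278, 180) [0.495 0.006 1.032]
(230, 170) [0.5   0.036 1.034]
(480, 222) [ 0.474 -0.125  1.009]
pads 730 [ 0.431 -0.019] [0.092 0.056] 4.1 z 0.02
pads 741 [ 0.435 -0.121] [0.092 0.056] 5.2 z 0.02
stick 40 [0.494 0.353] [0.011 0.025] 0.5 z 0.02
stick 397 [0.409 0.297] [0.027 0.102] 72.4 z 0.019
red 386 [0.407 0.179] [0.102 0.026] 19.3 z 0.019
plate 2112 [ 0.44  -0.324] [0.113 0.182] 86.9 z 0.011
jaws 133 [ 0.511 -0.353] [0.041 0.022] 86.3 z 0.037
jaws 121 [ 0.437 -0.349] [0.04 0.02] 86.6 z 0.038
grip 102 [ 0.407 -0.347] [0.019 0.028] 87.7 z 0.07
rack 446 [ 0.78  -0.082] [0.035 0.143] 1.6 z 0.011
rack 204 [ 0.79  -0.238] [0.016 0.132] 2.1 z 0.012
rack 70 [0.782 0.167] [0.042 0.016] 89.2 z 0.013
rack 174 [0.783 0.077] [0.016 0.102] 0.4 z 0.013
rack 180 [ 0.723 -0.071] [0.027 0.099] 1.3 z 0.009
rack 202 [ 0.725 -0.174] [0.03  0.063] 0.5 z 0.009
rack 155 [ 0.726 -0.261] [0.03  0.048] 0.1 z 0.009
rack 50 [0.719 0.289] [0.018 0.022] 0.5 z 0.009
rack 108 [0.719 0.186] [0.018 0.053] 0.6 z 0.01
rack 116 [0.721 0.061] [0.022 0.061] 0.0 z 0.009
rack 86 [0.689 0.29 ] [0.023 0.032] 89.2 z 0.01
rack 381 [0.689 0.202] [0.032 0.116] 0.6 z 0.011
rack 1496 [ 0.688 -0.08 ] [0.034 0.415] 0.1 z 0.011
rack 4975 [0.608 0.005] [0.086 0.588] 0.4 z 0.01
```

View pics/stickc.png

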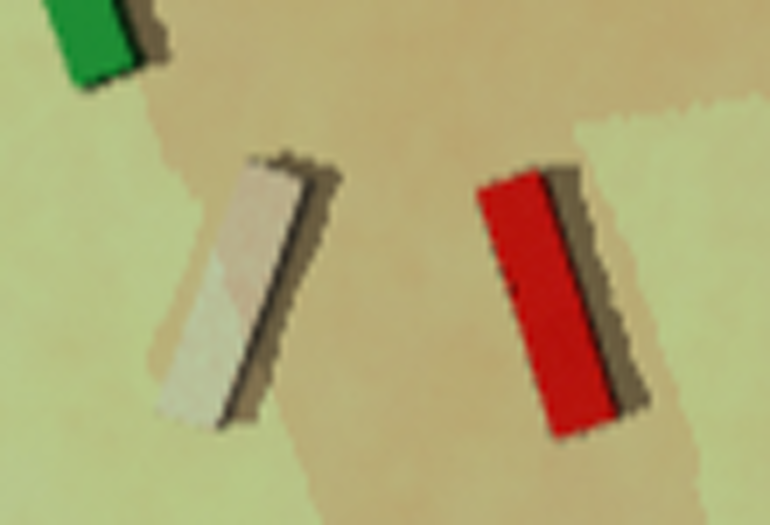

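The crop confirms the cream stick, at about (0.409, 0.297). The red and green ones are look-alikes. The gauge jaw seems to start partly shut, with a gap of about 53 mm. The overhead bars are at 1 m, so they're out of the way. Next I'll set up a move planner.

```bash
cat >> h.py <<'E'
def plan(*wps,cmd=None):
    """wps: (x,y,z,yaw_deg of tool y); prints delta of each from the current pose and rows needed"""
    s,T=pose();R0=T[:3,:3];p0=T[:3,3];pp,pa=p0,0
    y0=np.degrees(np.arctan2(R0[1,1],R0[0,1]));print('now',p0.round(4),'yaw',round(y0,1),'tilt',R0[:,2].round(3),'open',round(s['opening'],4),'t',s['t'],'q',np.round(s['q'],2).tolist())
    for x,y,z,a in wps:
        a=np.radians(a);Y=np.array([np.cos(a),np.sin(a),0]);Z=np.array([0,0,-1.]);R=np.stack([np.cross(Y,Z),Y,Z],1)
        d=R0.T@(np.array([x,y,z])-p0);r=Rn.from_matrix(R0.T@R).as_rotvec();n=max(np.linalg.norm(np.array([x,y,z])-pp)/.0625,abs(np.degrees(np.linalg.norm(r)-pa))/10.7)
        print((x,y,z),d.round(4).tolist(),r.round(3).tolist(),'rows',round(n,1));pp=np.array([x,y,z]);pa=np.linalg.norm(r)
E
python3 - <<'E'
from h import *
print(np.round(robot.camera_model('wrist')['tool_from_camera'],3))
plan((.42,-.1,.25,72.4),(.385,.305,.25,72.4))
plan((.42,-.1,.25,-107.6),(.385,.305,.25,-107.6))
E
```

```text
[[-0.    -0.97  -0.244  0.066]
 [ 1.    -0.     0.     0.001]
 [-0.    -0.244  0.97  -0.156]
 [ 0.     0.     0.     1.   ]]
now [ 0.2539 -0.5437  0.2297] yaw -65.0 tilt [ 0. -0. -1.] open 0.0933 t 1.45 q [-1.22, 0.13, 1.49, -0.0, 1.52, -0.09]
(0.42, -0.1, 0.25) [0.3383, -0.3317, -0.0204] [-0.0, 0.0, -2.398] rows 12.8
(0.385, 0.305, 0.25) [0.4779, -0.7135, -0.0204] [-0.0, 0.0, -2.398] rows 6.5
now [ 0.2539 -0.5437  0.2297] yaw -65.0 tilt [ 0. -0. -1.] open 0.0933 t 1.45 q [-1.22, 0.13, 1.49, -0.0, 1.52, -0.09]
(0.42, -0.1, 0.25) [0.3383, -0.3317, -0.0204] [0.0, 0.0, 0.744] rows 7.6
(0.385, 0.305, 0.25) [0.4779, -0.7135, -0.0204] [0.0, 0.0, 0.744] rows 6.5
```

Request:
move_arm(deltas=[0.338,-0.332,-0.02,0,0,-0.8,1,0.338,-0.332,-0.02,0,0,-1.2,1,0.338,-0.332,-0.02,0,0,-1.4,1,0.338,-0.332,-0.02,0,0,-1.6,1,0.338,-0.332,-0.02,0,0,-1.8,1,0.338,-0.332,-0.02,0,0,-2.0,1,0.338,-0.332,-0.02,0,0,-2.2,1,0.338,-0.332,-0.02,0,0,-2.398,1,0.478,-0.714,-0.02,0,0,-2.398,1,0.478,-0.714,-0.02,0,0,-2.398,1,0.478,-0.714,-0.02,0,0,-2.398,1,0.478,-0.714,-0.02,0,0,-2.398,1], squeeze=25)

```text
t: 2.95
tool_pos: [0.3979, 0.1512, 0.2501]
orientation: [0.699, 3.062, 0.001]
force: [1.3, -0.4, -0.5]
opening: 0.0928
gripper_force: 0.0
```

```bash
python3 -c "
from h import *
plan((.385,.305,.25,72.4))"
```

```text
now [0.3979 0.1512 0.2501] yaw 64.3 tilt [ 0.001  0.    -1.   ] open 0.0928 t 2.95 q [0.24, -0.37, 1.91, -0.0, 1.6, -0.88]
(0.385, 0.305, 0.25) [0.0784, 0.133, 0.0001] [0.001, 0.001, -0.142] rows 2.5
```

Request:
move_arm(deltas=[0.078,0.133,0.02,0,0,-0.142,1,0.078,0.133,0.02,0,0,-0.142,1,0.078,0.133,0.02,0,0,-0.142,1,0.078,0.133,0.02,0,0,-0.142,1,0.078,0.133,0.02,0,0,-0.142,1,0.078,0.133,0.02,0,0,-0.142,1])

```text
t: 3.7
tool_pos: [0.3871, 0.302, 0.23]
orientation: [0.491, 3.102, 0.0]
force: [-0.3, 0.4, 0.4]
opening: 0.0932
gripper_force: 0.0
```

```bash
cat >> h.py <<'E'
def rects(P,box,lo,hi,mn=300):
    z=P[...,2];x0,x1,y0,y1=box;m=(P[...,0]>x0)&(P[...,0]<x1)&(P[...,1]>y0)&(P[...,1]<y1)&(z>lo)&(z<hi)
    m=cv2.morphologyEx(m.astype(np.uint8),cv2.MORPH_OPEN,np.ones((3,3)));n,l,s,_=cv2.connectedComponentsWithStats(m);out=[]
    for i in range(1,n):
        if s[i,4]<mn: continue
        q=P[l==i];(c,w,a)=cv2.minAreaRect(q[:,:2].astype(np.float32))
        if w[0]<w[1]: w=w[::-1];a+=90
        a=(a+90)%180-90
        out.append((c,w,a,np.median(q[:,2])));print('rect',s[i,4],np.round(c,4),np.round(w,3),'long axis',round(a,1),'z',np.median(q[:,2]).round(4))
    return out
E
python3 -c "
from h import *
c=cam('wrist');save('w1',c[0]);P=cloud(c);rects(P,(.3,.55,.2,.4),.011,.03)
print('bench',np.nanmedian(P[...,2]).round(4));plan((.385,.305,.02,72.4))"
```

```text
rect 2327 [0.4079 0.2955] [0.1   0.025] long axis -17.8 z 0.021
rect 1017 [0.516  0.3585] [0.057 0.025] long axis 23.8 z 0.0208
bench 0.0208
now [0.3872 0.3021 0.23  ] yaw 72.0 tilt [ 0.001  0.    -1.   ] open 0.0929 t 3.75 q [0.56, -0.17, 1.78, -0.0, 1.53, -0.7]
(0.385, 0.305, 0.02) [0.0031, 0.002, 0.21] [0.0, 0.001, -0.007] rows 3.4
```

View pics/w1.png

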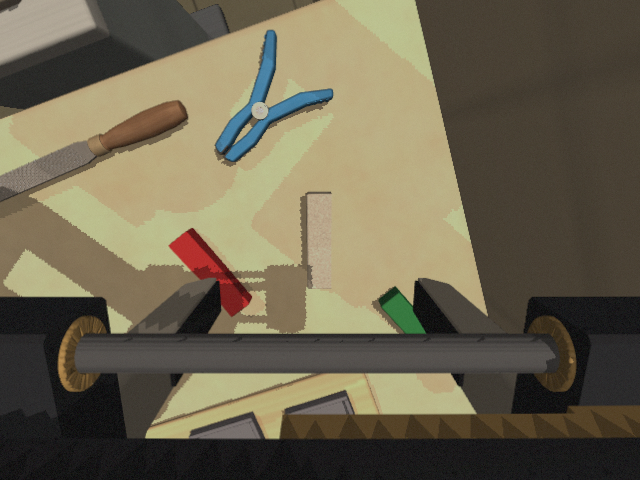

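View w1: the cream stick sits at (318,240), between the red stick at (210,270) and the green one at (400,310). The fingers have room on both sides. I'll grasp it 22 mm off-centre, on its near end.

Request:
move_arm(deltas=[0,0,0.06,0,0,-0.003,1,0,0,0.12,0,0,-0.003,1,0,0,0.18,0,0,-0.003,1,0,0,0.214,0,0,-0.003,1,0,0,0.214,0,0,-0.003,1,0,0,0.214,0,0,-0.003,0,0,0,0.214,0,0,-0.003,0,0,0,0.214,0,0,-0.003,0,0,0,0.214,0,0,-0.003,0,0,0,0.214,0,0,-0.003,0,0,0,0.214,0,0,-0.003,0], squeeze=25)

```text
t: 5.12
tool_pos: [0.3866, 0.303, 0.0157]
orientation: [0.485, 3.104, 0.0]
force: [0.0, 0.3, 0.6]
opening: 0.0375
gripper_force: 0.0
```

Request:
move_arm(deltas=[0,0,0,0,0,0,0,0,0,0,0,0,0,0,0,0,0,0,0,0,0,0,0,0,0,0,0,0,0,0,0,0,0,0,0,0,0,-0.03,0,0,0,0,0,0,-0.07,0,0,0,0,0,0,-0.12,0,0,0,0,0,0,-0.16,0,0,0,0,0,0,-0.16,0,0,0,0], squeeze=30)

```text
t: 6.38
tool_pos: [0.3888, 0.3043, 0.1797]
orientation: [0.484, 3.099, 0.007]
force: [-0.2, 0.4, -0.9]
opening: 0.0247
gripper_force: 29.9
```

```bash
python3 - <<'E'
from h import *
plan((.43,.0,.19,30),(.44,-.25,.19,-3.2))
E
```

```text
now [0.3888 0.3043 0.1797] yaw 72.3 tilt [ 0.006  0.004 -1.   ] open 0.0247 t 6.375 q [0.56, -0.14, 1.85, -0.0, 1.43, -0.7]
(0.43, 0.0, 0.19) [-0.1321, -0.2771, -0.0112] [0.007, 0.002, 0.737] rows 4.9
(0.44, -0.25, 0.19) [-0.2178, -0.5122, -0.0121] [0.008, 0.0, 1.317] rows 4.0
```

Request:
move_arm(deltas=[-0.03,-0.055,-0.03,0,0,0.15,0,-0.06,-0.11,-0.05,0,0,0.3,0,-0.08,-0.165,-0.06,0,0,0.45,0,-0.105,-0.22,-0.06,0,0,0.6,0,-0.132,-0.277,-0.06,0,0,0.74,0,-0.15,-0.33,-0.06,0,0,0.9,0,-0.175,-0.39,-0.06,0,0,1.05,0,-0.195,-0.45,-0.06,0,0,1.2,0,-0.218,-0.512,-0.06,0,0,1.317,0,-0.218,-0.512,-0.06,0,0,1.317,0,-0.218,-0.512,-0.06,0,0,1.317,0,-0.218,-0.512,-0.06,0,0,1.317,0])

```text
t: 7.88
tool_pos: [0.4382, -0.2496, 0.235]
orientation: [-2.28, -2.16, -0.0]
force: [0.8, -0.4, -1.3]
opening: 0.0247
gripper_force: 29.9
```

```bash
python3 - <<'E'
from h import *
c=cam('wrist');save('w2',c[0]);P=cloud(c);b=(.3,.56,-.45,-.22)
print('plate');rects(P,b,.007,.017);print('jaws');rects(P,b,.030,.044,100);print('grip');rects(P,b,.06,.08,100)
print('stick');rects(P,(.3,.6,-.4,-.1),.18,.26)
plan()
E
```

```text
plate
rect 5611 [ 0.4403 -0.3045] [0.18  0.067] long axis -3.0 z 0.0125
jaws
grip
stick
rect 7275 [ 0.4381 -0.2441] [0.045 0.043] long axis -54.3 z 0.2408
rect 2155 [ 0.4353 -0.2942] [0.025 0.022] long axis -3.5 z 0.2401
now [ 0.4383 -0.2496  0.2353] yaw -3.1 tilt [-0.     0.001 -1.   ] open 0.0249 t 7.925 q [-0.62, -0.13, 1.74, 0.0, 1.53, -0.57]
```

View pics/w2.png

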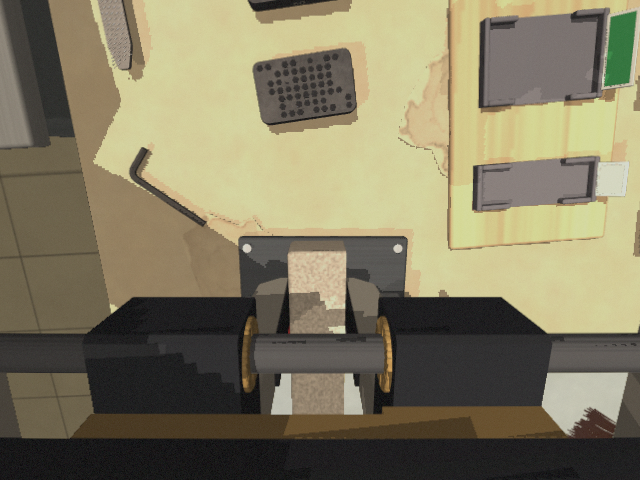

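View w2: the stick is held in line with the tool at (318,330). The gauge plate lies beneath, its left edge at row 238. The black pad shows at (305,88) and the stick cradle at (535,185).

```bash
python3 - <<'E'
from h import *
plan((.4821,-.308,.1,-3.0),(.4821,-.308,.029,-3.0))
E
```

```text
now [ 0.4383 -0.2496  0.2353] yaw -3.1 tilt [-0.     0.001 -1.   ] open 0.0249 t 7.925 q [-0.62, -0.13, 1.74, 0.0, 1.53, -0.57]
(0.4821, -0.308, 0.1) [-0.056, 0.0469, 0.1352] [-0.0, -0.001, -0.001] rows 2.5
(0.4821, -0.308, 0.029) [-0.0561, 0.0469, 0.2062] [-0.0, -0.001, -0.001] rows 1.1
```

Request:
move_arm(deltas=[-0.03,0.025,0.03,0,0,0,0,-0.056,0.047,0.07,0,0,0,0,-0.056,0.047,0.11,0,0,0,0,-0.056,0.047,0.15,0,0,0,0,-0.056,0.047,0.17,0,0,0,0,-0.056,0.047,0.185,0,0,0,0,-0.056,0.047,0.195,0,0,0,0,-0.056,0.047,0.2,0,0,0,0,-0.056,0.047,0.203,0,0,0,0,-0.056,0.047,0.206,0,0,0,0,-0.056,0.047,0.206,0,0,0,0])

```text
t: 9.3
tool_pos: [0.482, -0.3098, 0.0298]
orientation: [2.283, 2.158, 0.0]
force: [0.3, -0.1, -0.6]
opening: 0.0247
gripper_force: 29.9
```

Request:
move_arm(deltas=[0,0,0.001,0,0,0,0,0,0,0.001,0,0,0,0,0,0,0.001,0,0,0,0.5,0,0,0.001,0,0,0,0.5,0,0,0.001,0,0,0,0.5,0,0,0.001,0,0,0,0.5,0,0,-0.02,0,0,0,0.5,0,0,-0.06,0,0,0,0.5,0.05,0,-0.12,0,0,0,0.5,0.08,0,-0.17,0,0,0,0.5,0.09,0,-0.22,0,0,0,0.5,0.09,0,-0.22,0,0,0,0.5])

```text
t: 10.8
tool_pos: [0.49, -0.2201, 0.2565]
orientation: [2.273, 2.153, 0.005]
force: [0.5, -1.8, -0.3]
opening: 0.0465
gripper_force: 0.0
```

```bash
python3 - <<'E'
from h import *
c=cam('wrist');save('w3',c[0]);P=cloud(c);b=(.3,.56,-.45,-.22)
print('plate');rects(P,b,.007,.017);print('jaws/stick');rects(P,b,.028,.044,100);print('grip');rects(P,b,.055,.08,100)
c=cam('top');P=cloud(c)
print('top');rects(P,b,.027,.044,30);rects(P,b,.06,.08,30)
plan()
E
```

```text
plate
rect 6376 [ 0.4393 -0.3174] [0.18  0.093] long axis -3.3 z 0.0126
jaws/stick
rect 1346 [ 0.4806 -0.3195] [0.071 0.025] long axis 87.6 z 0.0327
rect 350 [ 0.4358 -0.3422] [0.025 0.021] long axis -0.8 z 0.0387
rect 357 [ 0.509  -0.3444] [0.022 0.017] long axis -3.5 z 0.0391
rect 1453 [ 0.4737 -0.4316] [0.104 0.037] long axis 0.1 z 0.0289
rect 130 [ 0.5237 -0.4213] [0.028 0.014] long axis -29.1 z 0.0289
rect 482 [ 0.4061 -0.4313] [0.036 0.033] long axis -82.2 z 0.0289
rect 153 [ 0.5503 -0.4365] [0.024 0.018] long axis 89.5 z 0.0288
grip
top
rect 123 [ 0.4374 -0.349 ] [0.04  0.018] long axis -89.3 z 0.0372
rect 83 [ 0.4068 -0.3468] [0.03  0.018] long axis -9.0 z 0.0701
now [ 0.4875 -0.2199  0.2504] yaw -3.2 tilt [ 0.002 -0.001 -1.   ] open 0.0471 t 10.9 q [-0.52, -0.06, 1.64, -0.0, 1.55, -0.46]
```

View pics/w3.png

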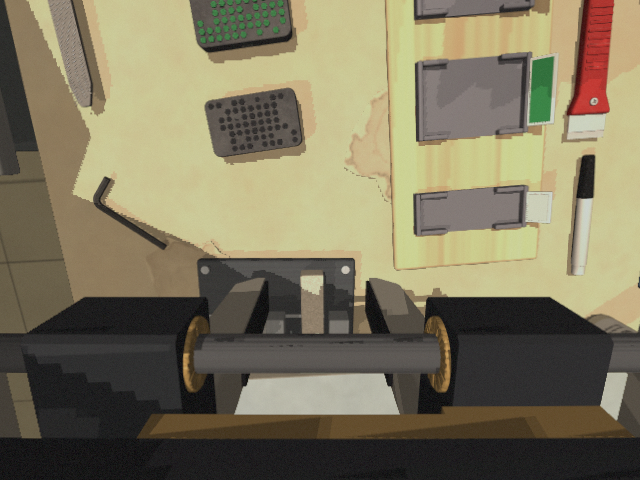

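View w3: the stick lies on the base between the jaws at (312,300), left half free, and the camera puts it within 1 mm of square. Next I'll turn and take the red grip.

```bash
python3 - <<'E'
from h import *
plan((.407,-.347,.18,-93.1),(.407,-.347,.052,-93.1))
E
```

```text
now [ 0.4875 -0.2199  0.2504] yaw -3.2 tilt [ 0.002 -0.001 -1.   ] open 0.0471 t 10.9 q [-0.52, -0.06, 1.64, -0.0, 1.55, -0.46]
(0.407, -0.347, 0.18) [-0.1313, -0.0734, 0.0704] [0.002, -0.001, 1.569] rows 8.4
(0.407, -0.347, 0.052) [-0.1312, -0.0737, 0.1984] [0.002, -0.001, 1.569] rows 2.0
```

Request:
move_arm(deltas=[-0.03,-0.01,0,0,0,0.18,0.5,-0.06,-0.03,0.01,0,0,0.36,0.5,-0.09,-0.05,0.02,0,0,0.54,0.5,-0.12,-0.07,0.04,0,0,0.72,0.5,-0.131,-0.073,0.06,0,0,0.9,0.5,-0.131,-0.073,0.07,0,0,1.08,0.5,-0.131,-0.073,0.07,0,0,1.26,0.5,-0.131,-0.073,0.07,0,0,1.44,0.5,-0.131,-0.073,0.07,0,0,1.57,0.5,-0.131,-0.073,0.07,0,0,1.57,0.5,-0.131,-0.073,0.07,0,0,1.57,0.5])

```text
t: 12.28
tool_pos: [0.4061, -0.3462, 0.1783]
orientation: [-3.139, 0.083, 0.002]
force: [-0.1, 0.1, 1.0]
opening: 0.0467
gripper_force: 0.0
```

```bash
python3 - <<'E'
from h import *
c=cam('wrist');save('w4',c[0]);P=cloud(c);b=(.3,.56,-.45,-.22)
print('jaws/stick');rects(P,b,.03,.044,100);print('grip');rects(P,b,.055,.08,100)
plan((.407,-.347,.052,-93.1))
E
```

```text
jaws/stick
rect 1681 [ 0.5087 -0.3563] [0.039 0.022] long axis 87.0 z 0.0394
rect 4127 [ 0.4802 -0.3341] [0.1   0.025] long axis 87.7 z 0.033
rect 1289 [ 0.4378 -0.3524] [0.04 0.02] long axis 86.9 z 0.0389
grip
rect 1056 [ 0.408  -0.3506] [0.03  0.019] long axis -3.0 z 0.0721
now [ 0.4064 -0.3463  0.1787] yaw -93.0 tilt [-0.001  0.001 -1.   ] open 0.0466 t 12.325 q [-0.8, -0.02, 1.74, -0.0, 1.43, 0.82]
(0.407, -0.347, 0.052) [0.0008, 0.0008, 0.1267] [-0.001, 0.001, 0.001] rows 2.0
```

View pics/w4.png

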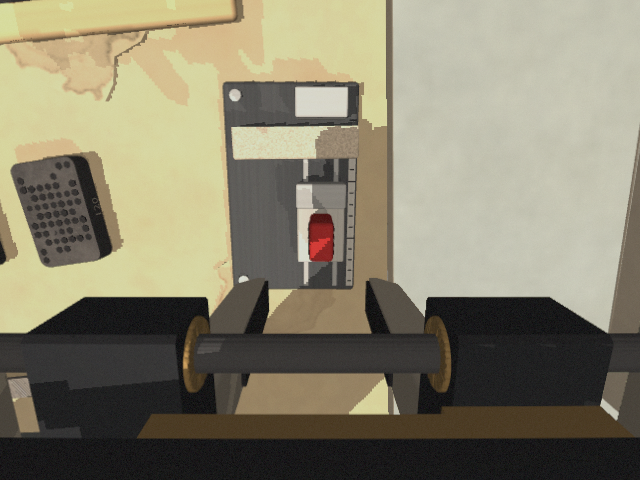

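View w4: the red grip at (321,238), the sliding jaw's face at row 183, the stick at (295,141) and the anvil at (321,101). The stick is square to the gauge. The jaw starts about 20 mm in from its stop, so I'll have to draw it back further than where it stands now.

Request:
move_arm(deltas=[0.0015,0.0045,0.05,0,0,0,0.5,0.0015,0.0045,0.09,0,0,0,0.5,0.0015,0.0045,0.115,0,0,0,0.5,0.0015,0.0045,0.127,0,0,0,0.5,0.0015,0.0045,0.127,0,0,0,0.5,0.0015,0.0045,0.127,0,0,0,0,0.0015,0.0045,0.127,0,0,0,0,0.0015,0.0045,0.127,0,0,0,0,0.0015,0.0045,0.127,0,0,0,0,0.0015,0.0045,0.127,0,0,0,0,0.0015,0.0045,0.127,0,0,0,0,0.0015,0.0045,0.127,0,0,0,0], squeeze=40)

```text
t: 13.82
tool_pos: [0.4087, -0.3493, 0.0535]
orientation: [-3.138, 0.086, -0.001]
force: [-0.2, 11.3, 9.8]
opening: 0.0176
gripper_force: 40.0
```

Request:
move_arm(deltas=[0.003,-0.001,-0.001,0,0,0,0,0.006,-0.001,-0.001,0,0,0,0,0.009,-0.001,-0.001,0,0,0,0,0.012,-0.001,-0.001,0,0,0,0,0.015,-0.001,-0.001,0,0,0,0,0.018,-0.001,-0.001,0,0,0,0,0.02,-0.001,-0.001,0,0,0,0,0.022,-0.001,-0.001,0,0,0,0,0.022,-0.001,-0.001,0,0,0,0])

```text
t: 14.95
tool_pos: [0.4294, -0.3504, 0.0535]
orientation: [-3.139, 0.086, 0.003]
force: [-5.0, 3.6, 2.4]
opening: 0.0179
gripper_force: 40.0
```

Request:
move_arm(deltas=[0.001,0,0,0,0,0,0,0.002,0,0,0,0,0,0,0.003,0,0,0,0,0,0,0.003,0,0,0,0,0,0,0.004,0,0,0,0,0,0,0.004,0,0,0,0,0,0])

```text
t: 15.7
tool_pos: [0.4331, -0.3506, 0.0535]
orientation: [-3.139, 0.087, 0.003]
force: [-4.2, 4.1, 3.7]
opening: 0.0179
gripper_force: 40.0
```

Request:
move_arm(deltas=[0.0005,0,0,0,0,0,0,0.001,0,0,0,0,0,0,0.001,0,0,0,0,0,0])

```text
t: 16.08
tool_pos: [0.4338, -0.3507, 0.0536]
orientation: [-3.138, 0.087, 0.004]
force: [-6.9, 3.3, 5.6]
opening: 0.0178
gripper_force: 40.0
```

Request:
move_arm(deltas=[0.0005,0,0,0,0,0,0,0.001,0,0,0,0,0,0,0.001,0,0,0,0,0,0])

```text
t: 16.45
tool_pos: [0.4338, -0.3507, 0.0535]
orientation: [-3.138, 0.087, 0.007]
force: [-12.8, 5.0, 7.8]
opening: 0.018
gripper_force: 40.0
```

Request:
move_arm(deltas=[0.0005,0,0,0,0,0,0,0.0005,0,0,0,0,0,0,0.0005,0,0,0,0,0,0,0.0005,0,0,0,0,0,0,0.0005,0,0,0,0,0,0,0.0005,0,0,0,0,0,0,0.0005,0,0,0,0,0,0,0.0005,0,0,0,0,0,0])

```text
t: 17.45
tool_pos: [0.4339, -0.3506, 0.0535]
orientation: [-3.138, 0.087, 0.009]
force: [-14.5, 6.7, 10.6]
opening: 0.0179
gripper_force: 40.0
```

```bash
python3 - <<'E'
from h import *
s,T=pose();print(s['force'],s['tool_pos'])
c=cam('wrist');save('w5',c[0]);P=cloud(c)
rects(P,(.3,.56,-.45,-.22),.03,.044,60)
E
```

```text
[-14.49963048   6.72483521  10.59952688] [ 0.43385762 -0.35063046  0.05352745]
rect 19300 [ 0.4875 -0.3348] [0.1   0.066] long axis 86.7 z 0.0343
rect 253 [ 0.4468 -0.3526] [0.018 0.003] long axis 88.5 z 0.0381
```

View pics/w5.png

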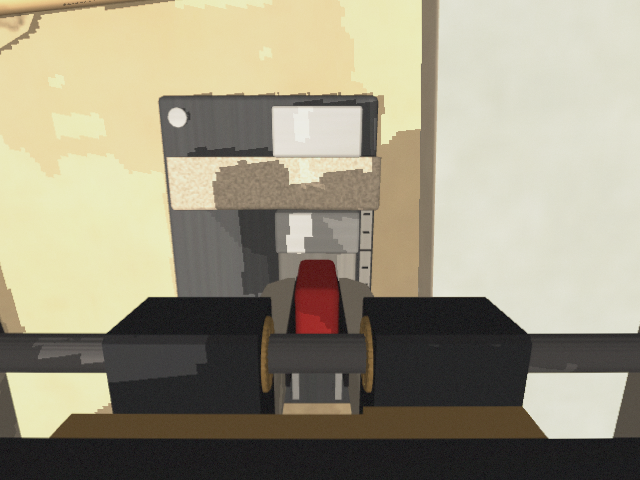

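View w5: the stick at (273,183) is clamped flush between the anvil and the sliding jaw, with 14.5 N on the grip. Now I'll draw the jaw back to its stop.

Request:
move_arm(deltas=[-0.004,0,0,0,0,0,0,-0.008,0,0,0,0,0,0,-0.012,0,0,0,0,0,0,-0.016,0,0,0,0,0,0,-0.02,0,0,0,0,0,0,-0.024,0,0,0,0,0,0,-0.028,0,0,0,0,0,0,-0.032,0,0,0,0,0,0,-0.036,0,0,0,0,0,0,-0.04,0,0,0,0,0,0,-0.043,0,0,0,0,0,0,-0.043,0,0,0,0,0,0])

```text
t: 19.0
tool_pos: [0.394, -0.3484, 0.0535]
orientation: [-3.139, 0.086, -0.001]
force: [2.4, 4.9, -1.6]
opening: 0.0175
gripper_force: 40.0
```

Request:
move_arm(deltas=[-0.001,0,0,0,0,0,0,-0.002,0,0,0,0,0,0,-0.003,0,0,0,0,0,0,-0.003,0,0,0,0,0,0])

```text
t: 19.5
tool_pos: [0.3913, -0.3483, 0.0536]
orientation: [-3.139, 0.086, -0.002]
force: [4.6, 4.4, -2.6]
opening: 0.0181
gripper_force: 40.0
```

Request:
move_arm(deltas=[-0.001,0,0,0,0,0,0,-0.002,0,0,0,0,0,0,-0.003,0,0,0,0,0,0,-0.003,0,0,0,0,0,0])

```text
t: 20.0
tool_pos: [0.3888, -0.3482, 0.0535]
orientation: [-3.139, 0.086, -0.003]
force: [8.1, 4.2, -4.0]
opening: 0.0176
gripper_force: 40.0
```

Request:
move_arm(deltas=[-0.001,0,0,0,0,0,0,-0.002,0,0,0,0,0,0,-0.002,0,0,0,0,0,0])

```text
t: 20.38
tool_pos: [0.3886, -0.3481, 0.0536]
orientation: [-3.14, 0.086, -0.009]
force: [18.1, 2.0, -12.4]
opening: 0.0177
gripper_force: 40.0
```

The force jumped after 45 mm of draw, so the jaw is on its stop. I'll release, rise and turn over the stick.

Request:
move_arm(deltas=[0.001,0,0,0,0,0,0,0.001,0,0,0,0,0,0.5,0.001,0,0,0,0,0,0.5,0.001,0,0,0,0,0,0.5,0.001,0,-0.02,0,0,0,0.5,0.001,0,-0.07,0,0,0,0.5,0.01,0,-0.12,0,0,-0.15,0.5,0.03,-0.01,-0.16,0,0,-0.33,0.5,0.05,-0.02,-0.18,0,0,-0.51,0.5,0.07,-0.03,-0.18,0,0,-0.69,0.5,0.09,-0.03,-0.18,0,0,-0.87,0.5,0.1,-0.034,-0.18,0,0,-1.05,0.5], squeeze=30)

```text
t: 21.88
tool_pos: [0.488, -0.3205, 0.2336]
orientation: [2.756, 1.507, -0.0]
force: [-0.9, 0.7, -0.3]
opening: 0.0463
gripper_force: 0.0
```

```bash
python3 - <<'E'
from h import *
c=cam('top');P=cloud(c);b=(.3,.56,-.45,-.22);rects(P,b,.027,.044,30);rects(P,b,.06,.08,30)
c=cam('wrist');P=cloud(c)
rects(P,b,.03,.044,60)
plan((.4871,-.3193,.23,-3.1),(.4871,-.3193,.03,-3.1))
E
```

```text
rect 55 [ 0.5122 -0.3438] [0.021 0.019] long axis 86.3 z 0.0368
rect 159 [ 0.4891 -0.3054] [0.049 0.024] long axis 89.7 z 0.0317
rect 61 [ 0.3856 -0.345 ] [0.025 0.015] long axis 2.1 z 0.0709
rect 3364 [ 0.4971 -0.3357] [0.1   0.047] long axis 86.8 z 0.0338
rect 761 [ 0.418  -0.3511] [0.04 0.02] long axis 86.9 z 0.0389
now [ 0.4879 -0.3201  0.2335] yaw -32.8 tilt [-0.  0. -1.] open 0.0465 t 21.975 q [-0.67, 0.08, 1.53, 0.0, 1.53, -0.1]
(0.4871, -0.3193, 0.23) [0.0003, -0.0011, 0.0035] [-0.0, -0.0, -0.519] rows 2.8
(0.4871, -0.3193, 0.03) [0.0003, -0.0011, 0.2035] [-0.0, -0.0, -0.519] rows 3.2
```

Request:
move_arm(deltas=[0,-0.001,0.01,0,0,-0.18,0.5,0,-0.001,0.03,0,0,-0.36,0.5,0,-0.001,0.07,0,0,-0.519,0.5,0,-0.001,0.12,0,0,-0.519,0.5,0,-0.001,0.16,0,0,-0.519,0.5,0,-0.001,0.19,0,0,-0.519,0.5,0,-0.001,0.204,0,0,-0.519,0.5,0,-0.001,0.204,0,0,-0.519,0.5,0,-0.001,0.204,0,0,-0.519,0,0,-0.001,0.204,0,0,-0.519,0,0,-0.001,0.204,0,0,-0.519,0,0,-0.001,0.204,0,0,-0.519,0])

```text
t: 23.48
tool_pos: [0.4874, -0.3204, 0.031]
orientation: [2.282, 2.156, 0.001]
force: [-1.3, 0.4, 5.9]
opening: 0.0246
gripper_force: 30.0
```

Request:
move_arm(deltas=[0,0,0,0,0,0,0,0,0,0,0,0,0,0,0,0,-0.01,0,0,0,0,0,0,-0.04,0,0,0,0,0,0,-0.08,0,0,0,0,0,0,-0.13,0,0,0,0,0,0,-0.17,0,0,0,0,0,0,-0.17,0,0,0,0])

```text
t: 24.48
tool_pos: [0.4884, -0.3213, 0.2047]
orientation: [2.278, 2.152, 0.002]
force: [0.7, -0.4, -1.0]
opening: 0.0243
gripper_force: 30.0
```

```bash
python3 - <<'E'
from h import *
plan((.55,-.225,.2,-90))
E
```

```text
now [ 0.4884 -0.3213  0.2047] yaw -3.3 tilt [ 0.006 -0.005 -1.   ] open 0.0243 t 24.475 q [-0.67, 0.09, 1.57, 0.0, 1.47, -0.61]
(0.55, -0.225, 0.2) [0.0997, 0.056, 0.0047] [0.008, -0.001, 1.514] rows 8.1
```

Request:
move_arm(deltas=[0.03,0.01,-0.02,0,0,0.18,0,0.06,0.02,-0.04,0,0,0.36,0,0.09,0.03,-0.04,0,0,0.54,0,0.12,0.04,-0.04,0,0,0.72,0,0.15,0.05,-0.04,0,0,0.9,0,0.18,0.06,-0.04,0,0,1.08,0,0.2,0.06,-0.04,0,0,1.26,0,0.2,0.06,-0.04,0,0,1.44,0,0.2,0.06,-0.04,0,0,1.514,0,0.2,0.06,-0.04,0,0,1.514,0,0.2,0.06,-0.04,0,0,1.514,0])

```text
t: 25.85
tool_pos: [0.5574, -0.1235, 0.2388]
orientation: [-3.141, -0.002, 0.002]
force: [-0.5, 0.0, -0.8]
opening: 0.0247
gripper_force: 30.0
```

```bash
python3 - <<'E'
from h import *
c=cam('wrist');save('w6',c[0]);P=cloud(c);np.save('w6.npy',P)
print('slots');rects(P,(.56,.76,-.35,.32),.0115,.017,200);print('rim');rects(P,(.56,.76,-.35,.32),.018,.026,60)
for l in('slot_stick','slot_green','slot_yellow','slot_black'):
    for r in robot.recognise('wrist',l)[:1]:u,v=np.int32(r['uv']);print(l,round(r['confidence'],2),u,v,P[v,u].round(3))
plan()
E
```

```text
slots
rect 4763 [ 0.6583 -0.2264] [0.111 0.046] long axis 1.7 z 0.0135
rect 9364 [0.6487 0.1184] [0.122 0.083] long axis 1.5 z 0.0133
rect 7953 [ 0.655 -0.111] [0.103 0.076] long axis 1.5 z 0.0135
rect 7692 [0.6519 0.0039] [0.103 0.076] long axis 1.6 z 0.0134
rim
rect 692 [ 0.7013 -0.2251] [0.046 0.034] long axis -88.3 z 0.0223
rect 1087 [0.6944 0.1196] [0.081 0.041] long axis -88.2 z 0.0221
rect 845 [ 0.6963 -0.1096] [0.076 0.031] long axis -88.6 z 0.0223
rect 836 [0.6929 0.0047] [0.076 0.03 ] long axis -88.3 z 0.0222
rect 542 [ 0.6138 -0.227 ] [0.046 0.033] long axis -84.7 z 0.0222
rect 217 [ 0.6145 -0.1432] [0.029 0.014] long axis -0.0 z 0.0222
rect 685 [0.6103 0.0023] [0.076 0.03 ] long axis -88.5 z 0.022
rect 63 [ 0.6222 -0.0764] [0.01  0.005] long axis 0.1 z 0.0221
rect 872 [0.6023 0.1166] [0.081 0.039] long axis -88.0 z 0.0219
rect 384 [ 0.6064 -0.1045] [0.06  0.018] long axis 89.3 z 0.0223
slot_stick 0.86 423 103 [ 0.67  -0.228  0.015]
slot_green 0.7 303 107 [ 0.666 -0.112  0.014]
slot_yellow 0.61 182 104 [0.669 0.006 0.014]
slot_black 0.68 1 171 [0.605 0.193 0.018]
now [ 0.5578 -0.1237  0.2396] yaw -90.0 tilt [-0.  0. -1.] open 0.0243 t 26.1 q [-0.31, 0.05, 1.56, 0.0, 1.54, 1.26]
```

View pics/w6.png

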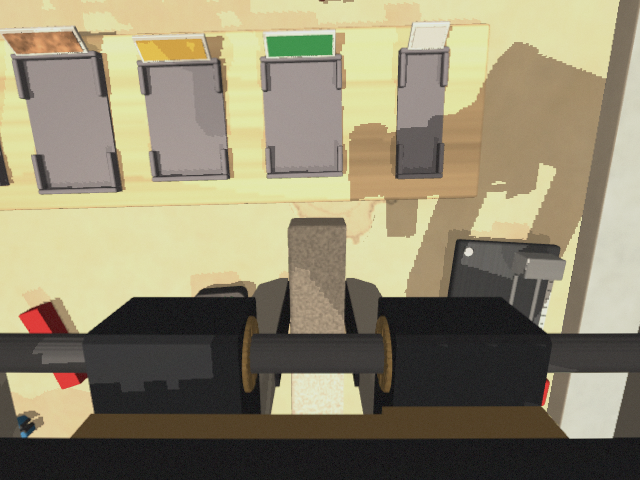

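View w6: the cradles from right to left are stick (423,113), green (303,117), yellow (182,120) and cork (72,122). The stick is still square in the hand. I'll check its offset in the grip, then place it.

```bash
python3 - <<'E'
from h import *
P=np.load('w6.npy');q=P[(P[...,2]>.23)&(P[...,2]<.262)&(np.abs(P[...,1]+.1235)<.014)&(P[...,0]>.57)]
print('end x',np.percentile(q[:,0],[50,99,99.8]).round(4),'y',np.percentile(q[:,1],[1,99]).round(4),'z',np.percentile(q[:,2],[5,50,95]).round(4))
far=q[q[:,0]>.58];print(np.polyfit(far[:,0],far[:,2],1))
plan((.673,-.226,.1,-88.4),(.673,-.226,.032,-88.4))
E
```

```text
end x [0.5833 0.5937 0.5939] y [-0.137  -0.1128] z [0.2372 0.2415 0.2427]
[-0.21132961  0.36524503]
now [ 0.5578 -0.1237  0.2396] yaw -90.0 tilt [-0.  0. -1.] open 0.0243 t 26.1 q [-0.31, 0.05, 1.56, 0.0, 1.54, 1.26]
(0.673, -0.226, 0.1) [0.1152, 0.1023, 0.1396] [-0.0, 0.0, -0.028] rows 3.3
(0.673, -0.226, 0.032) [0.1152, 0.1024, 0.2076] [-0.0, 0.0, -0.028] rows 1.1
```

Request:
move_arm(deltas=[0.04,0.035,0,0,0,0,0,0.08,0.07,0.02,0,0,-0.028,0,0.1145,0.1013,0.06,0,0,-0.028,0,0.1145,0.1013,0.11,0,0,-0.028,0,0.1145,0.1013,0.15,0,0,-0.028,0,0.1145,0.1013,0.18,0,0,-0.028,0,0.1145,0.1013,0.19,0,0,-0.028,0,0.1145,0.1013,0.197,0,0,-0.028,0,0.1145,0.1013,0.201,0,0,-0.028,0,0.1145,0.1013,0.204,0,0,-0.028,0,0.1145,0.1013,0.206,0,0,-0.028,0,0.1145,0.1013,0.206,0,0,-0.028,0])

```text
t: 27.6
tool_pos: [0.6724, -0.2249, 0.0338]
orientation: [3.141, 0.044, 0.0]
force: [-0.2, -0.2, -1.2]
opening: 0.0247
gripper_force: 30.0
```

Request:
move_arm(deltas=[0,0,0.001,0,0,0,0,0,0,0.002,0,0,0,0,0,0,0.002,0,0,0,0,0,0,0.002,0,0,0,0])

```text
t: 28.1
tool_pos: [0.6725, -0.225, 0.032]
orientation: [3.141, 0.044, 0.001]
force: [-0.8, 0.8, 3.6]
opening: 0.0244
gripper_force: 30.0
```

Request:
move_arm(deltas=[0,0,0,0,0,0,0.45,0,0,0,0,0,0,0.45,0,0,0,0,0,0,0.45,0,0,0,0,0,0,0.45,0,0,-0.02,0,0,0,0.45,0,0,-0.05,0,0,0,0.45,0,0,-0.09,0,0,0,0.5,-0.04,-0.03,-0.13,0,0,0,0.8,-0.09,-0.04,-0.17,0,0,0,0.8,-0.14,-0.05,-0.2,0,0,0,0.8,-0.14,-0.05,-0.2,0,0,0,0.8,-0.14,-0.05,-0.2,0,0,0,0.8])

```text
t: 29.6
tool_pos: [0.5315, -0.1791, 0.2332]
orientation: [3.14, 0.043, 0.004]
force: [0.2, -0.8, -0.7]
opening: 0.0744
gripper_force: 0.0
```

```bash
python3 - <<'E'
from h import *
c=cam('wrist');save('w7',c[0]);P=cloud(c)
print('stick');rects(P,(.58,.74,-.28,-.17),.027,.045,60)
print('floor');rects(P,(.58,.74,-.28,-.17),.0115,.017,60);
c=cam('top');P=cloud(c)
print('pads');rects(P,(.3,.55,-.22,.15),.012,.05,60);plan()
E
```

```text
stick
rect 487 [ 0.7221 -0.2242] [0.033 0.009] long axis 89.5 z 0.0311
rect 3417 [ 0.6584 -0.227 ] [0.1   0.026] long axis 1.7 z 0.0339
floor
rect 1242 [ 0.654  -0.2133] [0.115 0.034] long axis 16.8 z 0.0136
rect 340 [ 0.659  -0.2459] [0.052 0.006] long axis 1.6 z 0.0134
pads
rect 735 [ 0.4312 -0.0189] [0.092 0.056] long axis 4.0 z 0.0196
rect 304 [ 0.4271 -0.1296] [0.076 0.043] long axis 2.3 z 0.0192
now [ 0.5314 -0.1789  0.2311] yaw -88.4 tilt [-0.001  0.    -1.   ] open 0.0745 t 29.7 q [-0.42, 0.02, 1.6, 0.0, 1.52, 1.13]
```

View pics/w7.png

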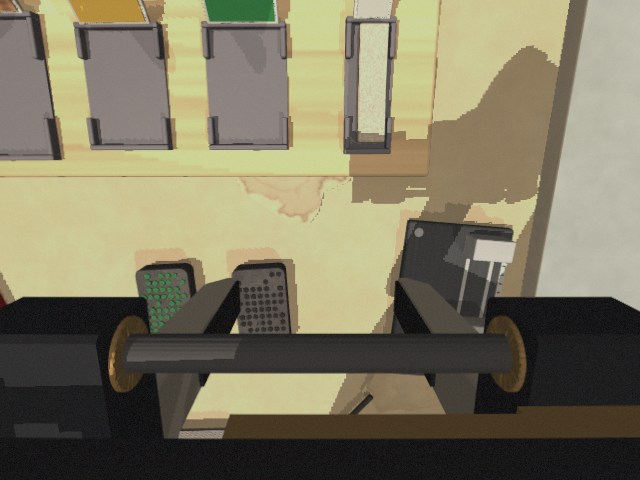

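View w7: the stick is in its white-tagged cradle at (372,85), centred within 1 mm and flat. Next, the black pad at (262,300).

```bash
python3 -c "
from h import *
plan((.405,-.121,.23,-84.8))"
```

```text
now [ 0.5314 -0.1789  0.2311] yaw -88.4 tilt [-0.001  0.    -1.   ] open 0.0745 t 29.7 q [-0.42, 0.02, 1.6, 0.0, 1.52, 1.13]
(0.405, -0.121, 0.23) [-0.1247, -0.0614, 0.0012] [-0.0, 0.001, -0.063] rows 2.2
```

Request:
move_arm(deltas=[-0.06,-0.03,0,0,0,-0.063,0.8,-0.125,-0.061,0,0,0,-0.063,0.8,-0.125,-0.061,0,0,0,-0.063,0.8,-0.125,-0.061,0,0,0,-0.063,0.8,-0.125,-0.061,0,0,0,-0.063,0.8])

```text
t: 30.32
tool_pos: [0.4052, -0.1217, 0.2315]
orientation: [-3.138, -0.143, 0.001]
force: [0.5, -1.0, -0.5]
opening: 0.0741
gripper_force: 0.0
```

```bash
python3 - <<'E'
from h import *
c=cam('wrist');save('w8',c[0]);P=cloud(c)
for r in rects(P,(.35,.55,-.2,.1),.012,.03,300):
    if abs(r[1][0]-.092)<.008: plan((r[0][0],r[0][1],.016,r[2]-90))
E
```

```text
rect 5377 [ 0.4292 -0.0215] [0.093 0.056] long axis 4.3 z 0.0209
rect 5183 [ 0.4325 -0.1237] [0.091 0.056] long axis 4.9 z 0.0209
now [ 0.4052 -0.1217  0.2315] yaw -84.8 tilt [-0.001  0.    -1.   ] open 0.0743 t 30.375 q [-0.41, -0.37, 1.94, 0.0, 1.57, 1.07]
(0.42917555570602417, -0.021512430161237717, 0.016) [0.0331, -0.0976, 0.2155] [-0.0, 0.001, 0.016] rows 3.8
now [ 0.4052 -0.1217  0.2315] yaw -84.8 tilt [-0.001  0.    -1.   ] open 0.0743 t 30.375 q [-0.41, -0.37, 1.94, 0.0, 1.57, 1.07]
(0.432477205991745, -0.12373611330986023, 0.016) [0.0271, 0.0045, 0.2154] [-0.0, 0.001, 0.005] rows 3.5
```

Request:
move_arm(deltas=[0.027,0.0045,0.04,0,0,0.005,0.8,0.027,0.0045,0.1,0,0,0.005,0.8,0.027,0.0045,0.15,0,0,0.005,0.8,0.027,0.0045,0.19,0,0,0.005,0.8,0.027,0.0045,0.2155,0,0,0.005,0.8,0.027,0.0045,0.2155,0,0,0.005,0.8,0.027,0.0045,0.2155,0,0,0.005,0.3,0.027,0.0045,0.2155,0,0,0.005,0.3,0.027,0.0045,0.2155,0,0,0.005,0.3,0.027,0.0045,0.2155,0,0,0.005,0.3,0.027,0.0045,0.2155,0,0,0.005,0.3,0.027,0.0045,0.2155,0,0,0.005,0.3], squeeze=25)

```text
t: 31.88
tool_pos: [0.4323, -0.1236, 0.0168]
orientation: [3.138, 0.135, 0.002]
force: [0.6, 0.4, 4.8]
opening: 0.0565
gripper_force: 25.0
```

Request:
move_arm(deltas=[0,0,0,0,0,0,0.3,0,0,-0.03,0,0,0,0.3,0,0,-0.08,0,0,0,0.3,0,0,-0.14,0,0,0,0.3,0,0,-0.2,0,0,0,0.3,0,0,-0.2,0,0,0,0.3,0,0,-0.2,0,0,0,0.3])

```text
t: 32.75
tool_pos: [0.4312, -0.1232, 0.2152]
orientation: [-3.138, -0.135, 0.002]
force: [-0.4, 0.3, -1.5]
opening: 0.0559
gripper_force: 25.0
```

```bash
python3 -c "
from h import *
plan((.45,.05,.22,-86),(.56,.2,.23,-88.4))"
```

```text
now [ 0.4312 -0.1232  0.2152] yaw -85.1 tilt [-0.001  0.    -1.   ] open 0.0559 t 32.75 q [-0.39, -0.28, 1.91, -0.0, 1.52, 1.09]
(0.45, 0.05, 0.22) [0.0336, -0.1709, -0.0048] [-0.0, 0.001, 0.016] rows 2.8
(0.56, 0.2, 0.23) [0.1561, -0.3109, -0.0148] [-0.0, 0.001, 0.058] rows 3.0
```

Request:
move_arm(deltas=[0.01,-0.05,-0.01,0,0,0.005,0.3,0.02,-0.11,-0.015,0,0,0.01,0.3,0.034,-0.17,-0.015,0,0,0.016,0.3,0.08,-0.22,-0.015,0,0,0.03,0.3,0.12,-0.265,-0.015,0,0,0.05,0.3,0.156,-0.311,-0.015,0,0,0.058,0.3,0.156,-0.311,-0.015,0,0,0.058,0.3,0.156,-0.311,-0.015,0,0,0.058,0.3,0.156,-0.311,-0.015,0,0,0.058,0.3])

```text
t: 33.88
tool_pos: [0.5597, 0.1987, 0.2308]
orientation: [3.141, 0.042, -0.001]
force: [0.1, 0.7, -1.0]
opening: 0.0564
gripper_force: 25.0
```

```bash
python3 - <<'E'
from h import *
c=cam('wrist');save('w9',c[0]);P=cloud(c)
print('slots');R=rects(P,(.56,.76,-.0,.35),.0115,.017,200)
q=P[(P[...,2]>.21)&(P[...,2]<.26)&(np.abs(P[...,1]-.2)<.04)&(P[...,0]>.57)]
s,T=pose();print(s['opening'],'end x rel',np.percentile(q[:,0],99)-T[0,3],'y rel',np.percentile(q[:,1],[1,99])-T[1,3],'z',np.median(q[:,2])-T[2,3])
for r in R: plan((r[0][0],r[0][1],.03,-88.4))
E
```

```text
slots
rect 10071 [0.6486 0.1185] [0.122 0.081] long axis 1.6 z 0.0136
rect 8097 [0.6456 0.2341] [0.102 0.076] long axis 1.6 z 0.0135
rect 4224 [0.6512 0.0212] [0.102 0.043] long axis 0.4 z 0.0136
0.056547935855611034 end x rel 0.046603898951192546 y rel [-0.02798111  0.02649219] z 0.0032778046555495544
now [0.56   0.1987 0.2313] yaw -88.5 tilt [ 0. -0. -1.] open 0.0565 t 33.925 q [0.25, 0.11, 1.5, -0.0, 1.52, 1.8]
(0.6486144065856934, 0.11852653324604034, 0.03) [0.0865, 0.0824, 0.2014] [0.0, -0.0, -0.001] rows 3.7
now [0.56   0.1987 0.2313] yaw -88.5 tilt [ 0. -0. -1.] open 0.0565 t 33.925 q [0.25, 0.11, 1.5, -0.0, 1.52, 1.8]
(0.6456357836723328, 0.23406587541103363, 0.03) [0.0865, -0.0332, 0.2014] [0.0, -0.0, -0.001] rows 3.5
now [0.56   0.1987 0.2313] yaw -88.5 tilt [ 0. -0. -1.] open 0.0565 t 33.925 q [0.25, 0.11, 1.5, -0.0, 1.52, 1.8]
(0.6512259840965271, 0.021174075081944466, 0.03) [0.0865, 0.1798, 0.2014] [0.0, -0.0, -0.001] rows 4.5
```

View pics/w9.png

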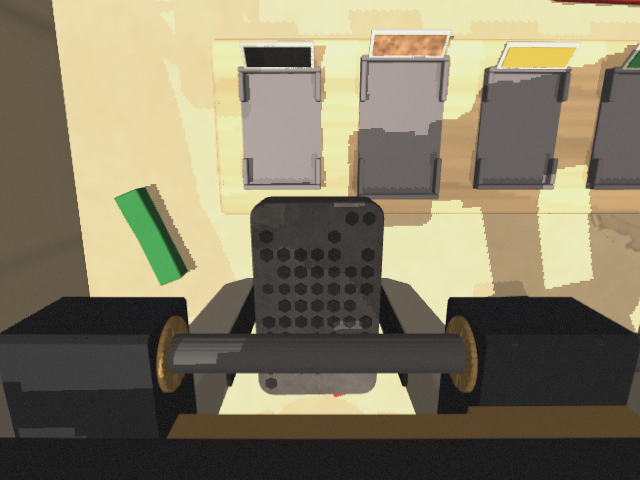

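View w9: the pad is held square and the black-tagged cradle is at (281,128). I'll place the pad.

Request:
move_arm(deltas=[0.04,-0.015,0,0,0,0,0.3,0.0865,-0.033,0.02,0,0,0,0.3,0.0865,-0.033,0.06,0,0,0,0.3,0.0865,-0.033,0.11,0,0,0,0.3,0.0865,-0.033,0.15,0,0,0,0.3,0.0865,-0.033,0.175,0,0,0,0.3,0.0865,-0.033,0.187,0,0,0,0.3,0.0865,-0.033,0.194,0,0,0,0.3,0.0865,-0.033,0.198,0,0,0,0.3,0.0865,-0.033,0.2,0,0,0,0.3,0.0865,-0.033,0.202,0,0,0,0.3,0.0865,-0.033,0.202,0,0,0,0.3])

```text
t: 35.42
tool_pos: [0.6466, 0.2355, 0.0299]
orientation: [-3.141, -0.044, -0.002]
force: [0.4, 0.2, 1.0]
opening: 0.0564
gripper_force: 25.0
```

Request:
move_arm(deltas=[0,0.001,0.0005,0,0,0,0.3,0,0.001,0.0005,0,0,0,0.75,0,0.001,0.0005,0,0,0,0.75,0,0.001,0.0005,0,0,0,0.75,0,0.001,0.0005,0,0,0,0.75,0,0.001,-0.02,0,0,0,0.75,0,0.001,-0.05,0,0,0,0.75,0,0.001,-0.1,0,0,0,0.8,-0.03,0.02,-0.15,0,0,0,0.8,-0.09,0.04,-0.2,0,0,0,0.8,-0.09,0.04,-0.2,0,0,0,0.8,-0.09,0.04,-0.2,0,0,0,0.8])

```text
t: 36.92
tool_pos: [0.5577, 0.1929, 0.2328]
orientation: [-3.14, -0.043, -0.008]
force: [0.3, 0.1, -0.1]
opening: 0.0742
gripper_force: 0.0
```

```bash
python3 - <<'E'
from h import *
c=cam('wrist');save('w10',c[0]);P=cloud(c)
print('slot');rects(P,(.57,.75,.18,.35),.0115,.017,100);print('pad');rects(P,(.57,.71,.18,.35),.027,.05,200)
plan((.45,.05,.23,-86),(.402,-.02,.23,-85.7))
E
```

```text
slot
rect 928 [0.645  0.2041] [0.104 0.022] long axis -7.6 z 0.0136
rect 379 [0.6443 0.2687] [0.052 0.007] long axis 1.9 z 0.0134
rect 276 [0.5989 0.2446] [0.042 0.01 ] long axis -89.2 z 0.0135
pad
rect 844 [0.7054 0.2359] [0.063 0.009] long axis 90.0 z 0.0316
rect 6293 [0.6474 0.2336] [0.092 0.056] long axis 2.1 z 0.0338
now [0.5577 0.1929 0.231 ] yaw -88.4 tilt [ 0.003  0.001 -1.   ] open 0.0742 t 36.975 q [0.25, 0.1, 1.52, 0.0, 1.52, 1.79]
(0.45, 0.05, 0.23) [-0.1116, 0.1399, 0.0005] [-0.001, -0.003, -0.042] rows 2.9
(0.402, -0.02, 0.23) [-0.1615, 0.2085, 0.0003] [-0.001, -0.003, -0.047] rows 1.4
```

Black pad home: flat at z 0.034 and within 2 mm of centre. Next, the green pad.

Request:
move_arm(deltas=[-0.035,0.045,0,0,0,-0.02,0.8,-0.07,0.09,0,0,0,-0.04,0.8,-0.112,0.14,0,0,0,-0.047,0.8,-0.1615,0.2085,0,0,0,-0.047,0.8,-0.1615,0.2085,0,0,0,-0.047,0.8,-0.1615,0.2085,0,0,0,-0.047,0.8,-0.1615,0.2085,0,0,0,-0.047,0.8])

```text
t: 37.85
tool_pos: [0.402, -0.0197, 0.2289]
orientation: [-3.139, -0.117, 0.001]
force: [0.8, -1.0, -0.0]
opening: 0.0747
gripper_force: 0.0
```

```bash
python3 - <<'E'
from h import *
c=cam('wrist');P=cloud(c);save('w11',c[0])
for r in rects(P,(.35,.55,-.2,.1),.012,.03,300):
    if abs(r[1][0]-.092)<.008: plan((r[0][0],r[0][1],.0165,r[2]-90))
E
```

```text
rect 5262 [ 0.4294 -0.0215] [0.092 0.056] long axis 4.4 z 0.0211
now [ 0.402  -0.0195  0.2289] yaw -85.7 tilt [-0.001  0.    -1.   ] open 0.0743 t 37.9 q [-0.18, -0.43, 2.0, 0.0, 1.58, 1.32]
(0.4293605387210846, -0.021452542394399643, 0.0165) [0.0273, 0.0042, 0.2123] [-0.001, 0.001, -0.001] rows 3.4
```

Request:
move_arm(deltas=[0.027,0.004,0.04,0,0,0,0.8,0.027,0.004,0.1,0,0,0,0.8,0.027,0.004,0.15,0,0,0,0.8,0.027,0.004,0.19,0,0,0,0.8,0.027,0.004,0.212,0,0,0,0.8,0.027,0.004,0.212,0,0,0,0.8,0.027,0.004,0.212,0,0,0,0.3,0.027,0.004,0.212,0,0,0,0.3,0.027,0.004,0.212,0,0,0,0.3,0.027,0.004,0.212,0,0,0,0.3,0.027,0.004,0.212,0,0,0,0.3,0.027,0.004,0.212,0,0,0,0.3], squeeze=25)

```text
t: 39.4
tool_pos: [0.43, -0.0221, 0.0185]
orientation: [3.139, 0.117, 0.004]
force: [-0.1, 2.2, 5.2]
opening: 0.0566
gripper_force: 25.0
```

Request:
move_arm(deltas=[0,0,0,0,0,0,0.3,0,0,-0.03,0,0,0,0.3,0,0,-0.08,0,0,0,0.3,0,0,-0.14,0,0,0,0.3,0,0,-0.21,0,0,0,0.3,0,0,-0.21,0,0,0,0.3,0,0,-0.21,0,0,0,0.3])

```text
t: 40.28
tool_pos: [0.4289, -0.0222, 0.2274]
orientation: [3.139, 0.117, 0.002]
force: [0.7, 0.4, -1.0]
opening: 0.0562
gripper_force: 25.0
```

```bash
python3 -c "
from h import *
plan((.56,-.105,.23,-88.4))"
```

```text
now [ 0.4289 -0.0222  0.2274] yaw -85.7 tilt [ 0.001 -0.    -1.   ] open 0.0562 t 40.275 q [-0.17, -0.35, 1.94, -0.0, 1.55, 1.32]
(0.56, -0.105, 0.23) [0.1246, 0.0923, -0.0024] [0.0, -0.001, 0.047] rows 2.5
```

Request:
move_arm(deltas=[0.04,0.03,0,0,0,0.02,0.3,0.085,0.06,-0.002,0,0,0.047,0.3,0.1246,0.0923,-0.0024,0,0,0.047,0.3,0.1246,0.0923,-0.0024,0,0,0.047,0.3,0.1246,0.0923,-0.0024,0,0,0.047,0.3,0.1246,0.0923,-0.0024,0,0,0.047,0.3])

```text
t: 41.02
tool_pos: [0.5589, -0.1042, 0.229]
orientation: [-3.141, -0.044, 0.001]
force: [-0.1, 0.9, 0.0]
opening: 0.0561
gripper_force: 25.0
```

```bash
python3 - <<'E'
from h import *
c=cam('wrist');save('w12',c[0]);P=cloud(c)
print('slots');R=rects(P,(.56,.76,-.18,-.05),.0115,.017,200)
q=P[(P[...,2]>.21)&(P[...,2]<.26)&(np.abs(P[...,1]+.105)<.04)&(P[...,0]>.57)]
s,T=pose();print(s['opening'],'end x rel',np.percentile(q[:,0],99)-T[0,3],'y rel',np.percentile(q[:,1],[1,99])-T[1,3],'z',np.median(q[:,2])-T[2,3])
for r in R: plan((r[0][0],r[0][1],.0317,-88.4))
E
```

```text
slots
rect 8400 [ 0.6551 -0.1111] [0.103 0.076] long axis 1.8 z 0.0135
0.056256626178367596 end x rel 0.045845586552202056 y rel [-0.02789494  0.02645665] z 0.001772635589766064
now [ 0.5591 -0.1042  0.2296] yaw -88.4 tilt [ 0.  0. -1.] open 0.0563 t 41.075 q [-0.27, 0.05, 1.58, 0.0, 1.52, 1.27]
(0.655093252658844, -0.11110035330057144, 0.0317) [0.0957, 0.0097, 0.1979] [-0.0, -0.0, 0.001] rows 3.5
```

View pics/w12.png

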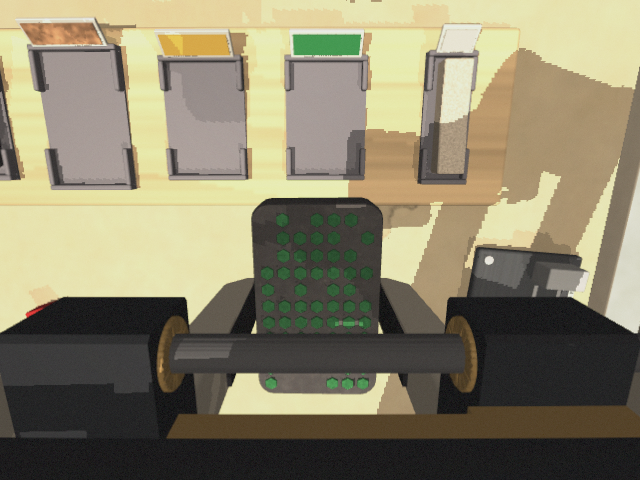

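View w12: the green pad is held square and the green-tagged cradle is at (326,118). The stick is still home at (452,115). I'll place the pad.

Request:
move_arm(deltas=[0.04,0.004,0,0,0,0,0.3,0.0957,0.0097,0.02,0,0,0,0.3,0.0957,0.0097,0.06,0,0,0,0.3,0.0957,0.0097,0.11,0,0,0,0.3,0.0957,0.0097,0.15,0,0,0,0.3,0.0957,0.0097,0.175,0,0,0,0.3,0.0957,0.0097,0.185,0,0,0,0.3,0.0957,0.0097,0.191,0,0,0,0.3,0.0957,0.0097,0.195,0,0,0,0.3,0.0957,0.0097,0.197,0,0,0,0.3,0.0957,0.0097,0.199,0,0,0,0.3,0.0957,0.0097,0.199,0,0,0,0.3])

```text
t: 42.58
tool_pos: [0.6564, -0.112, 0.0316]
orientation: [3.141, 0.044, 0.002]
force: [-1.6, 0.1, 4.4]
opening: 0.0558
gripper_force: 25.0
```

Request:
move_arm(deltas=[0,0,0,0,0,0,0.75,0,0,0,0,0,0,0.75,0,0,0,0,0,0,0.75,0,0,0,0,0,0,0.75,0,0,-0.02,0,0,0,0.75,0,0,-0.05,0,0,0,0.75,0,0,-0.1,0,0,0,0.75,-0.03,0,-0.15,0,0,0,0.8,-0.1,0,-0.2,0,0,0,0.8,-0.15,0,-0.25,0,0,0,0.8,-0.15,0,-0.25,0,0,0,0.8,-0.15,0,-0.25,0,0,0,0.8])

```text
t: 44.08
tool_pos: [0.5063, -0.1166, 0.2849]
orientation: [3.139, 0.043, 0.011]
force: [0.5, 0.8, 0.7]
opening: 0.0744
gripper_force: 0.0
```

```bash
python3 - <<'E'
from h import *
c=cam('wrist');save('w13',c[0]);P=cloud(c)
rects(P,(.56,.705,-.35,.35),.027,.05,300)
c=cam('top');save('top1',c[0]);P=cloud(c)
print('top');rects(P,(.57,.71,-.32,.32),.027,.05,60);print('bench');rects(P,(.25,.56,-.2,.45),.012,.05,60)
print('jaw');rects(P,(.3,.56,-.45,-.24),.03,.045,40)
E
```

```text
rect 5252 [ 0.6554 -0.1136] [0.091 0.056] long axis 1.3 z 0.0339
rect 2630 [ 0.6568 -0.227 ] [0.096 0.026] long axis 1.5 z 0.0339
rect 839 [0.6421 0.2061] [0.084 0.014] long axis -7.9 z 0.0326
top
rect 166 [0.6815 0.2321] [0.047 0.026] long axis -88.1 z 0.0328
rect 89 [ 0.6848 -0.2234] [0.028 0.023] long axis 0.9 z 0.0322
rect 281 [0.6243 0.2343] [0.055 0.041] long axis -89.3 z 0.0328
bench
rect 276 [0.5264 0.365 ] [0.077 0.027] long axis 23.3 z 0.0193
rect 382 [0.4065 0.1787] [0.102 0.026] long axis 19.5 z 0.0198
rect 202 [0.2808 0.263 ] [0.064 0.031] long axis -61.0 z 0.0171
rect 64 [0.2731 0.3196] [0.035 0.01 ] long axis -89.6 z 0.0165
rect 81 [0.2538 0.1679] [0.058 0.008] long axis -89.8 z 0.0203
jaw
rect 137 [ 0.5103 -0.3531] [0.04  0.021] long axis 86.6 z 0.0377
rect 114 [ 0.4168 -0.348 ] [0.04  0.018] long axis -89.3 z 0.0379
```

View pics/w13.png

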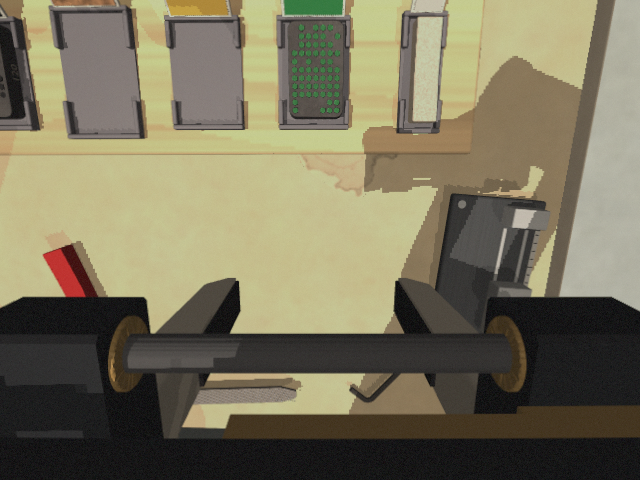

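View pics/top1.png

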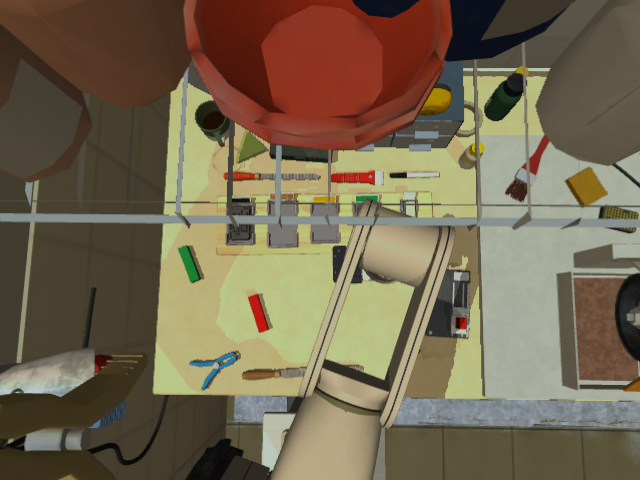

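View w13: the green pad is in its cradle at (315,70) and the stick in its own at (425,70). The top view shows black home at (240,222). A dark item at the right edge (620,218) should be ruled out as a yellow pad, so I'll check its position and size numerically.

```bash
python3 - <<'E'
from h import *
c=cam('top');P=cloud(c)
for l in('pad_yellow','cork_block','pad_black','pad_green'):print(l,[(round(r['confidence'],2),np.int32(r['uv']).tolist()) for r in robot.recognise('top',l)[:3]])
for uv in[(587,187),(620,218),(605,215),(630,225),(560,220)]:print(uv,P[uv[1],uv[0]].round(3),c[0][uv[1],uv[0]])
zb=np.nanmedian(P[200:240,540:590,2]);print('counter z',zb)
rects(P,(.5,.85,-.95,-.5),zb+.008,zb+.06,40)
E
```

```text
pad_yellow []
cork_block []
pad_black [(0.7, [240, 228])]
pad_green [(0.63, [357, 207]), (0.48, [407, 196]), (0.27, [359, 176])]
(587, 187) [ 0.746 -0.686  0.053] [138 107  25]
(620, 218) [ 0.665 -0.769  0.048] [137 130  64]
(605, 215) [ 0.672 -0.73   0.05 ] [108 100  41]
(630, 225) [ 0.473 -0.223  1.008] [134 145 143]
(560, 220) [ 0.475 -0.178  1.009] [135 146 145]
counter z 0.028130734653207146
rect 227 [ 0.8046 -0.5507] [0.095 0.029] long axis -15.1 z 0.0414
rect 142 [ 0.7865 -0.5184] [0.051 0.029] long axis 1.2 z 0.043
rect 936 [ 0.7503 -0.6879] [0.088 0.075] long axis 29.6 z 0.0528
rect 374 [ 0.6794 -0.7682] [0.099 0.032] long axis 89.5 z 0.0473
rect 72 [ 0.636  -0.7874] [0.041 0.012] long axis -89.5 z 0.0459
rect 161 [ 0.5516 -0.6489] [0.043 0.017] long axis 18.3 z 0.0627
rect 60 [ 0.5093 -0.6042] [0.017 0.004] long axis 4.8 z 0.063
```

That item sits on the side counter about 1.0 m out, beyond reach, and the network doesn't take it for a pad, so it's scenery. Everything asked for is done, so I'm handing in.

```bash
python3 -c "
from plant import robot
print(robot.close_job())"
```

```text
the job is handed in; nothing more can be done
None
```

The stick was gauged under about 14 N of push, the jaw drawn back to its stop, and the stick and the black and green pads are flat in their own cradles; no yellow pad or cork block was found on the bench, and the job is handed in.

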